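# Release the eccentric cam and slide the wax block under the drill guide

### The job

On the wax-drilling fixture, push the cam lever round by its red post until the lever points along the red line on the base plate, which is the cam's low point. Only then push the blue plate at the tail of the carriage so that the carriage slides forward, fully home against its stops, without forcing it against the cam, and leave the cam at its low point. Leave the spirit lamp, the purple wax block and the graver where they stand.

Things in the scene. Friction and masses are not known exactly. Their poses are not given: they have to be found in the camera images.
- fixture: Aluminium base plate fixed to the bench, 12 mm thick. Its y is the direction in which the carriage slides forward (towards the cam), x is square to it and level, z up. Origin on the bench surface, on the carriage's centre line; the plate spans x -80 to +100 mm and y -155 to +125 mm. Its yaw varies up to 0.5 rad either way.
- low_mark (a point): Middle of the red line on the base plate, 24 x 6 mm, along the fixture's x at x +86, y +40 mm. The lever points along it at the cam's low point.
- drill_guide (a point): Top of the drill guide's brass bushing, 92 mm above the bench, at fixture x 0, y -30 mm, over the carriage's path. It is carried by an arm 16 mm wide from a fixed steel post 20 mm thick at x -60, y -30 mm, of the same height.
- cam_axis (a point): Point on the cam's vertical turning axis, at fixture x 0, y +40, z 42 mm (the level of the lever's upper face).
- cam_angle (a joint): Angle of cam and lever, rad, anticlockwise positive from above. 0 is the low point: the lever points along the fixture's +x; at q it points q anticlockwise of that. Stops at -0.6 and 2.6; starts between 1.5 and 2.4. No stop or click at 0. Friction of 0.35 N m (about 5.5 N at the post) keeps it where it is left. Within about 0.25 rad of 0 the carriage passes freely.
- lever_post (a point): Top centre of the red upright post on the cam's lever: a cylinder 16 mm in diameter, from 42 to 78 mm above the bench, 65 mm from the cam's axis. The lever under it is 14 mm wide, its upper face at 42 mm.
- cam: The cam, turning on the fixture: a round brass disc 60 mm in diameter, 22 to 34 mm above the bench, with its lever above. Origin on the turning axis, at bench level; x points along the lever to the red post. The disc's centre lies 14 mm from the axis along the cam's own y, so at the low point on the side away from the carriage.
- carriage_travel (a joint): Travel of the carriage in m along the fixture's +y (forward). 0 is fully back, 0.0345 is fully home against rigid stops. Starts between 0 and 0.006. It moves with about 3 N of friction and stays where it is left. With the cam at its start angle the roller meets the cam 8 mm or more short of home.
- push_face (a point): Middle of the top edge of the rear face of the blue push plate at the carriage's tail. The face looks along the fixture's -y; the plate is 60 mm wide (along x), 8 mm thick, and stands from 14 to 74 mm above the bench. It travels with the carriage, at fixture y = -128 mm + carriage travel.
- carriage: The dark steel carriage, 60 mm wide (x), carrying a green wax block to 61 mm above the bench. Origin at fixture (0, carriage travel, 0), axes as the fixture's. On its nose, at its own y = -20 mm, is an upright steel roller 16 mm in diameter, level with the cam disc, which meets the disc's rim if the cam is not at its low point.
- spirit_lamp: Bystander, loose: glass spirit lamp with metal collar and brass wick tube, 72 mm in diameter, 79 mm high, standing upright on the bench beyond the cam end of the fixture. Origin at the centre of its underside.
- wax_block: Bystander, loose: dark purple wax block 35 x 60 x 22 mm (x, y, z) lying on the bench on the fixture's -x side. Origin at the centre of its underside.
- graver: Bystander, loose: black-handled graver about 160 mm long lying on the bench on the fixture's +x side, along its own x axis. Origin under its middle.

How it is judged:
By the outcome, as a careful person would: the job done as asked, in the order asked, and still so for the second after the job is handed in, with the robot touching nothing.
It also fails if it takes over 61 s, if anything falls off the work surface, if the arm or the gripper's body presses on something with over 40 N, if the wrist force passes 120 N, or if a joint passes its speed limit or range.

### The arm

A 7-joint arm with a two-finger parallel gripper is mounted at the origin on the work surface. World frame = base frame: x ahead of the robot, y to its left, z up, the work surface at z = 0. Lengths are in m, angles in rad, forces in N, time in s.
With the tool pointing down it reaches from about 0.425 to 0.95 m from the base axis. Payload 4.7 kg.
Tool frame: the origin (TCP) lies on the centre line of the jaws, within the pads' length; the fingertips stand robot.nose_length ahead of it and the grasp point (between the pads) lies 8 mm behind it (robot.nose_length is the distance from the TCP to the fingertips, in m); z points along the fingers, y is the line along which they close (so a half turn about z gives the same grasp; the last joint's range is limited). The gripper opens to 85 mm and grips with 20 to 120 N. Pads are 22 mm wide; open, the fingers measure 114 mm over their backs; the gripper's body (76 mm by 85 mm) begins 54 mm behind the grasp point. The pads swing forward as they close: fully open they stand 13 mm farther back than shut.
Start: joints at [-1.3, 0.469, -0.049, 1.532, 0.024, 1.141, -0.082], TCP at [0.199, 0.645, 0.242] pointing down, gripper open.
Joint ranges: [-2.59, 2.59], [-0.33, 1.99], [-1.39, 1.29], [0.1, 2.45], [-1.04, 4.18], [0.21, 1.99], [-2.66, 2.66]. Speed limits (rad/s): [2.57, 2.57, 3.14, 3.14, 3.14, 3.14, 3.14].

### API

Orientations are given as [roll, pitch, yaw] about the fixed x, y, z axes, in that order (R = Rz(yaw) Ry(pitch) Rx(roll)).
In Python, from plant import robot gives the robot as it stands. Calls block until the motion is done:
- robot.goto(position, orientation): joint-space move of the TCP to a pose.
- robot.move_straight(position, vel=0.15, attitude=None, contact_N=None): straight line of the TCP; attitude=None keeps the orientation; vel is the mean speed in m/s. With contact_N (N) it stops when the force on the tool has changed by that much, and returns True; else False.
- robot.move_joints(angles): joint-space move.
- robot.grip(opening, strength=None): opening from 0.0 (shut) to 1.0 (fully open); strength is the grip in N (None keeps the last); returns when the fingers have stopped.
- robot.sleep(seconds).
- robot.inverse_kinematics(position, orientation): joint angles nearest the present ones, or None.
- robot.sense(): the state.
- robot.grab_frame(name): name is "scene" or "top" or "wrist"; returns a dict with "image" (384x512x3 uint8, red, green, blue), "range_z" (384x512 float32, m along the optical axis (not along the pixel's ray), 0 where there is no reading), "fx", "fy", "cx", "cy" (pixels), "R" (3x3) and "t" (3): a world point X has camera coordinates R X + t. Camera axes: x right, y down, z forward; pixel columns grow to the right and rows downward; lengths in m; the calibration is good to about 2 mm. A picture is of the moment at which its call begins.
A pose or a line that the arm cannot do raises robot.IKError and nothing moves.
- robot.close_job(): hands the job in; it is judged then, once.
The state is a dict: "t": time; "joint_pos": joint angles; "joint_velocities": joint speeds; "effort": joint torques, N m; "tcp_pos": TCP position; "tcp_rot": TCP orientation; "wrist_force": force on the tool from outside, world axes, zero at the start; "torque": the same for the moment, N m; "opening": opening from 0.0 (shut) to 1.0 (fully open); "gripper_force": force on a finger pad.
Only numpy, scipy, OpenCV 4.12 (cv2) and the standard library are available. Lean on these libraries where they do the work, as an engineer would, in place of code of your own. Each camera call takes 0.05 s, during which the arm holds its last target. There are 200 camera calls.

## Working session

There is one attempt and no reset: what is moved stays moved. The work goes in short steps, each a Python script; the robot and the scene stay as the last script left them, time stands still between calls to the robot, and variables do not carry over. Pictures are saved under pics/ and viewed, at most 10 in all, crops included, and the job is handed in when it is done.

```bash
mkdir -p pics; python3 - <<'E'
from plant import robot
import cv2,numpy as np,pickle
for n in("top","scene"):
    f=robot.grab_frame(n); pickle.dump(f,open(n+".pkl","wb"))
    cv2.imwrite(f"pics/{n}0.png",cv2.resize(f["image"][:,:,::-1],(800,600),interpolation=cv2.INTER_CUBIC))
    print(n,-f["R"].T@f["t"],f["fx"])
print(robot.nose_length,robot.sense())
E
```

```text
top [0.52251028 0.06006275 1.07975637] 486.58932621631084
scene [ 1.04580036 -0.2287674   0.6814556 ] 381.0794390767156
0.011 {'t': 0.1, 'joint_pos': array([-1.2998771 ,  0.46938859, -0.0485603 ,  1.5335805 ,  0.02409956,
        1.14099904, -0.08230578]), 'joint_velocities': array([ 0.00039644, -0.00126064,  0.00113434, -0.00315208, -0.00043789,
        0.00053849, -0.00224983]), 'effort': array([ 2.99644962e-04, -5.11514640e+01, -4.71431238e-02, -2.38389802e+01,
        1.07687933e-02,  4.39436335e-03,  1.58425439e-05]), 'tcp_pos': array([0.19921566, 0.64440132, 0.24134494]), 'tcp_rot': array([-3.13980424e+00,  7.76759359e-05,  2.84176576e+00]), 'wrist_force': array([-0.05925082, -0.959918  , -0.51981842]), 'torque': array([ 0.03429585, -0.01726204,  0.03002051]), 'gripper_force': 0.0, 'opening': 0.9990271311117896}
```

View pics/top0.png

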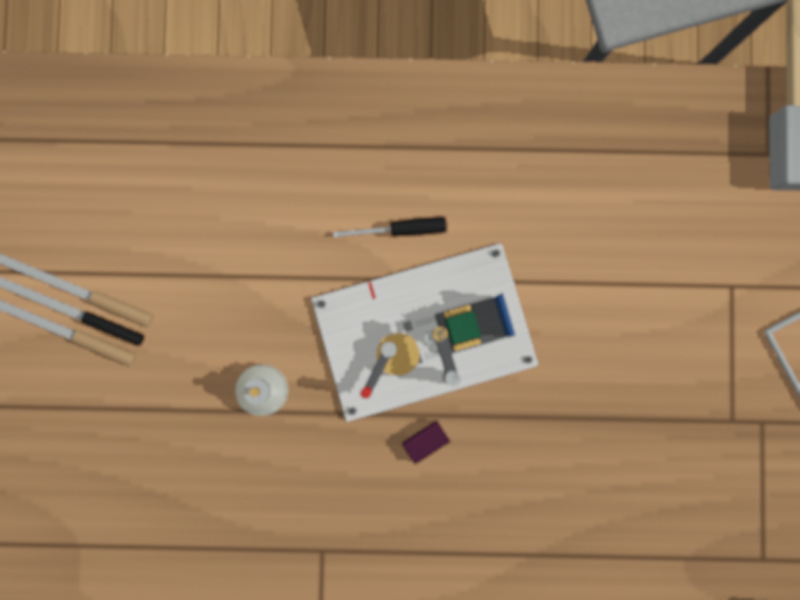

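View pics/scene0.png

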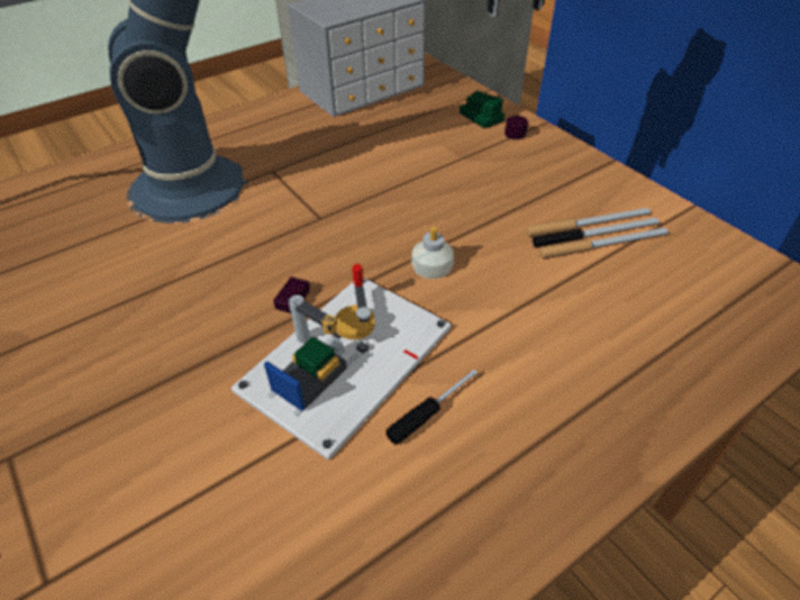

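The top view shows the plate corners at (311,297), (500,244), (537,366) and (347,420), the red line at (372,290), the post top at (366,393), the blue plate at (506,315), and the lamp at (262,390). The scene view agrees: the lever sits about 2 rad round from the mark. Next I'll fit the fixture pose.

```bash
cat > h.py <<'E'
import numpy as np,pickle,cv2
def ray(f,uv,z,s=1.5625):
    u,v=(np.array(uv)+.5)/s-.5
    d=f["R"].T@np.array([(u-f["cx"])/f["fx"],(v-f["cy"])/f["fy"],1]); c=-f["R"].T@f["t"]
    return c+d*(z-c[2])/d[2]
E
python3 - <<'E'
from h import *
f=pickle.load(open("top.pkl","rb"))
px=[(311,297),(500,244),(537,366),(347,420),(372,290)]
L=np.array([(.1,.125),(.1,-.155),(-.08,-.155),(-.08,.125),(.086,.04)])
W=np.array([ray(f,p,.012)[:2] for p in px])
lc,wc=L.mean(0),W.mean(0)
U,S,V=np.linalg.svd((L-lc).T@(W-wc)); R=V.T@np.diag([1,np.linalg.det(V.T@U.T)])@U.T
o=wc-R@lc
print("yaw",np.arctan2(R[1,0],R[0,0]),"o",o); print("res",(W-(L@R.T+o))*1000)
np.savez("fix.npz",R=R,o=o)
loc=lambda p,z:R.T@(ray(f,p,z)[:2]-o)*1000
post=loc((366,393),.078); print("post",post,np.hypot(*(post-[0,40])),np.arctan2(post[1]-40,post[0]))
for n,p,z in[("axis",(389,350),.042),("bush",(440,334),.092),("blue top ends",(500,296),.074),("",(513,334),.074),("lamp",(262,390),.05),("wax",(426,442),.022),("gr",(446,225),.01),("gr",(326,235),.005)]: print(n,loc(p,z))
w=lambda x,y:R@[x,y]+o
for q in((0,.04),(0,-.128),(0,-.2),(.065,.04),(0,.105)): print(q,w(*q),np.hypot(*w(*q)))
E
```

```text
yaw 0.29849514642213776 o [0.53743629 0.03094767]
res [[ 0.28532472 -0.38127456]
 [-1.55556869  2.15258132]
 [-0.42133727  1.12695105]
 [ 1.3933876  -2.23051586]
 [ 0.29819363 -0.66774196]]
post [-47.75949645  83.38292789] 64.5216857585858 2.4041766387016805
axis [-1.75469463 39.18337329]
bush [ -0.17721604 -30.53188979]
blue top ends [  26.47185067 -122.18103393]
 [ -26.58144491 -124.49886708]
lamp [ -6.55864703 218.56425215]
wax [-137.581468     24.97869884]
gr [146.38507813 -86.85088615]
gr [180.22558407  80.85677711]
(0, 0.04) [0.525673   0.06917887] 0.5302054463517771
(0, -0.128) [ 0.57507881 -0.09139219] 0.5822956047762232
(0, -0.2) [ 0.59625273 -0.16020836] 0.6174010351458089
(0.065, 0.04) [0.5877987  0.08829422] 0.5943931236095271
(0, 0.105) [0.50655765 0.13130458] 0.5232987164616124
```

Fit is good (residuals ≤ 2.7 mm, post radius 64.5 mm, and the bushing, axis and plate all match). The lever is at q ≈ 2.40. I'll straddle the post with partly open jaws and follow its arc. First I'll check inverse kinematics (IK) and descend.

```bash
cat >> h.py <<'E'
d=np.load("fix.npz"); RF,o=d["R"],d["o"]; YF=np.arctan2(RF[1,0],RF[0,0])
w=lambda x,y,z:np.r_[RF@[x,y]+o,z]
arc=lambda q,z,r=.065:w(r*np.cos(q),.04+r*np.sin(q),z)
wrap=lambda a:(a+np.pi)%(2*np.pi)-np.pi
E
python3 - <<'E'
from h import *
from plant import robot
for off in(0,np.pi):
    print(off,[None if (j:=robot.inverse_kinematics(arc(q,.06),[np.pi,0,wrap(YF+q+off)])) is None else np.round(j,2)[[0,4,5,6]] for q in(2.4,1.8,1.2,.6,0,-.1)])
for y in(-.16,-.09):
  for dy in(0,np.pi/2,np.pi,-np.pi/2):print(y,dy,robot.inverse_kinematics(w(0,y,.055),[np.pi,0,wrap(YF+dy)]))
E
```

```text
0 [array([-0.47, -0.16,  0.58,  0.99]), array([-0.57, -0.23,  0.61,  0.41]), array([-0.63, -0.32,  0.67, -0.1 ]), array([-0.67, -0.43,  0.72, -0.57]), array([-0.63, -0.47,  0.75, -1.07]), array([-0.62, -0.47,  0.75, -1.16])]
3.141592653589793 [array([-1.1 , -0.9 ,  0.82, -1.41]), array([-1.12, -0.91,  0.87, -2.06]), array([-0.16,  0.16,  0.67,  2.6 ]), array([-0.23,  0.05,  0.69,  2.14]), array([-0.28, -0.06,  0.7 ,  1.7 ]), array([-0.28, -0.08,  0.71,  1.63])]
-0.16 0 [-0.35740645  0.66149078  0.69022836  1.90982021 -0.58805119  0.78251703
 -0.61057824]
-0.16 1.5707963267948966 [-0.33312661  0.6494311   0.65294451  1.90850485 -0.55520307  0.77118576
  0.93101356]
-0.16 3.141592653589793 [-0.06128949  0.57261082  0.26496762  1.89268047 -0.22088749  0.70446991
  2.20168895]
-0.16 -1.5707963267948966 [-0.58609232  0.8736455   1.10425328  1.92113166 -0.95483368  0.99529049
 -1.86806621]
-0.09 0 [-0.43974334  0.60164957  0.62581664  1.98041627 -0.52415873  0.72407246
 -0.76602718]
-0.09 1.5707963267948966 [-0.33760844  0.56658674  0.48060954  1.97481726 -0.39892317  0.69302406
  0.68890686]
-0.09 3.141592653589793 [-0.1610571   0.53292939  0.24153649  1.9645555  -0.19786551  0.66645787
  2.0736187 ]
-0.09 -1.5707963267948966 [-0.72087806  0.8337057   1.10501622  1.99398163 -0.94680856  0.95301266
 -1.95780688]
```

```bash
python3 - <<'E'
from h import *
from plant import robot
q0=2.40
robot.grip(.42,20)
robot.goto(arc(q0,.16),[np.pi,0,YF+q0])
hit=robot.move_straight(arc(q0,.060),vel=.12,contact_N=6)
s=robot.sense(); print(hit,s["t"],s["tcp_pos"],arc(q0,.06),s["wrist_force"],s["opening"])
if not hit:
    for q in np.linspace(q0,0,17)[1:]:
        robot.move_straight(arc(q,.060),vel=.07,attitude=[np.pi,0,YF+q])
        s=robot.sense(); print(round(q,2),round(s["t"],2),np.round(s["wrist_force"],1))
        if np.linalg.norm(s["wrist_force"])>40: print("force");break
f=robot.grab_frame("scene");pickle.dump(f,open("scene.pkl","wb"))
cv2.imwrite("pics/s1.png",cv2.resize(f["image"][120:310,100:350,::-1],(750,570),interpolation=cv2.INTER_CUBIC))
E
```

```text
False 3.8167 [0.46748213 0.09716951 0.06046456] [0.46695018 0.09704696 0.06      ] [-0.48354518  0.44719916  0.80868161] 0.4185475993805304
2.25 4.12 [-0.1 -0.7  0.6]
2.1 4.42 [-2.5 -1.6  2.3]
1.95 4.72 [-3.5 -2.4  2.7]
1.8 5.02 [-3.6 -0.2  1.2]
1.65 5.32 [-3.7  0.3  1.3]
1.5 5.62 [-4.5  2.1  0.7]
1.35 5.92 [-4.5  2.2  0.7]
1.2 6.22 [-3.6  2.6 -0.7]
1.05 6.52 [-3.1  4.6 -0.8]
0.9 6.82 [-3.   3.8 -0.5]
0.75 7.12 [-1.7  3.6 -0.4]
0.6 7.42 [-1.4  4.1 -0.9]
0.45 7.72 [-0.4  4.1 -1.3]
0.3 8.02 [ 0.1  5.2 -1.8]
0.15 8.32 [ 0.8  4.9 -1.5]
0.0 8.62 [ 0.8  5.3 -1.6]
```

View pics/s1.png

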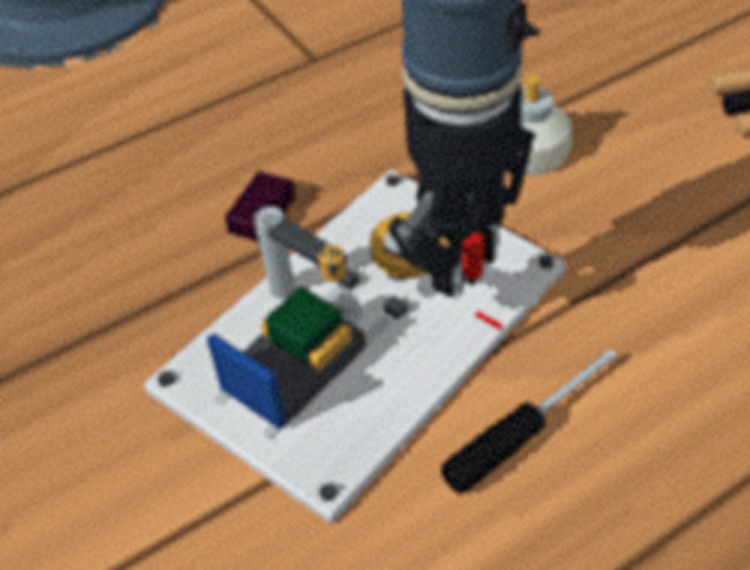

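The red post (crop (473,240)) is inside the jaws and short of the line, as planned. I'll close gently to centre it on q = 0, release, retreat and measure.

```bash
python3 - <<'E'
from h import *
from plant import robot
robot.grip(.12,20); s=robot.sense(); print(s["opening"],s["gripper_force"],s["wrist_force"])
robot.grip(.42)
robot.move_straight(arc(0,.17),vel=.15)
robot.goto(w(0,-.23,.20),[np.pi,0,YF]); robot.grip(0)
print(robot.sense()["t"])
f=robot.grab_frame("top");pickle.dump(f,open("top2.pkl","wb"))
cv2.imwrite("pics/t2.png",cv2.resize(f["image"][140:290,180:380,::-1],(800,600),interpolation=cv2.INTER_CUBIC))
E
```

```text
0.17876478754549222 20.668919384479523 [1.49661547 7.00293344 2.29139095]
11.7083
```

View pics/t2.png

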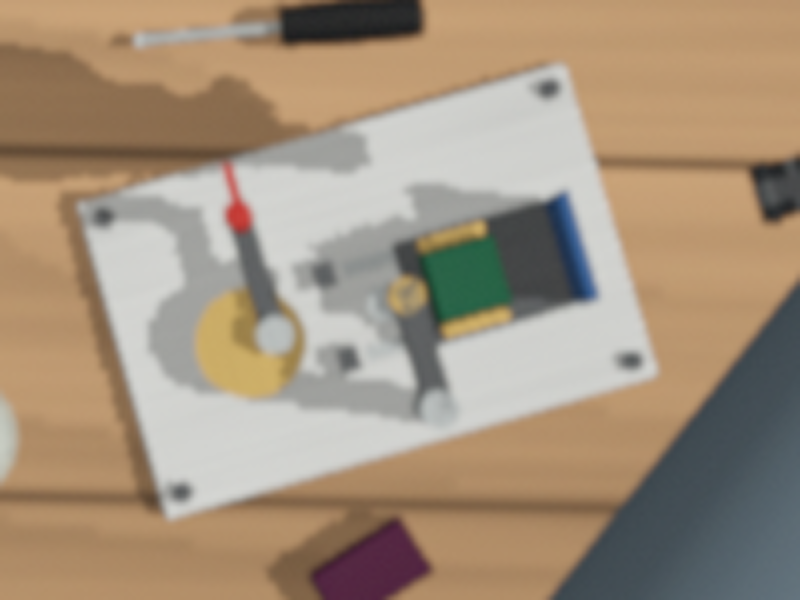

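The lever lies along the red line: post top at (239,216), red line from (228,163), pivot at (274,334), and the blue plate's rear edge from (568,192) to (597,298).

```bash
python3 - <<'E'
from h import *
f=pickle.load(open("top2.pkl","rb"))
g=lambda p,z:RF.T@(ray(f,np.array(p)+np.array([720,560]),z,4)[:2]-o)*1000
p=g((239,216),.078);a=g((274,334),.050);print(p,a,"q",np.arctan2(p[1]-40,p[0]),np.arctan2(*(p-a)[::-1]))
print(g((568,192),.074),g((597,298),.074),"mark outer end",g((228,163),.012))
im=f["image"].astype(int); m=((im[...,0]>150)&(im[...,1]<60)&(im[...,2]<60)).astype(np.uint8)
print(cv2.connectedComponentsWithStats(m)[2:])
E
```

```text
[63.24757127 40.54572343] [5.24175001e-03 4.00586017e+01] q 0.008628155563501392 0.0077023111487809935
[  28.70393852 -126.73635849] [ -28.07807927 -125.64043321] mark outer end [97.57964415 38.93249024]
(array([[     0,      0,    512,    384, 196606],
       [   239,    196,      2,      1,      2]], dtype=int32), array([[255.50016276, 191.49995422],
       [239.5       , 196.        ]]))
```

q ≈ 0.01 rad and travel ≈ 2 mm. Now push the carriage.

```bash
python3 - <<'E'
from h import *
from plant import robot
L=lambda:(RF.T@(robot.sense()["tcp_pos"][:2]-o)*1000).round(1)
robot.move_straight(w(0,-.185,.20),vel=.15)
print(robot.move_straight(w(0,-.185,.046),vel=.12,contact_N=6))
h0=robot.move_straight(w(0,-.10,.046),vel=.03,contact_N=2); print("touch",h0,L())
h=robot.move_straight(w(0,-.075,.046),vel=.025,contact_N=14)
s=robot.sense(); print("stop",h,L(),s["t"],s["wrist_force"])
f=robot.grab_frame("top");pickle.dump(f,open("top3.pkl","wb"))
cv2.imwrite("pics/t3.png",cv2.resize(f["image"][140:290,180:380,::-1],(800,600),interpolation=cv2.INTER_CUBIC))
E
```

```text
False
touch True [   0.  -142.5]
stop True [-1.000e-01 -1.086e+02] 16.7083 [-0.03696894 -0.37587315  3.74226011]
```

View pics/t3.png

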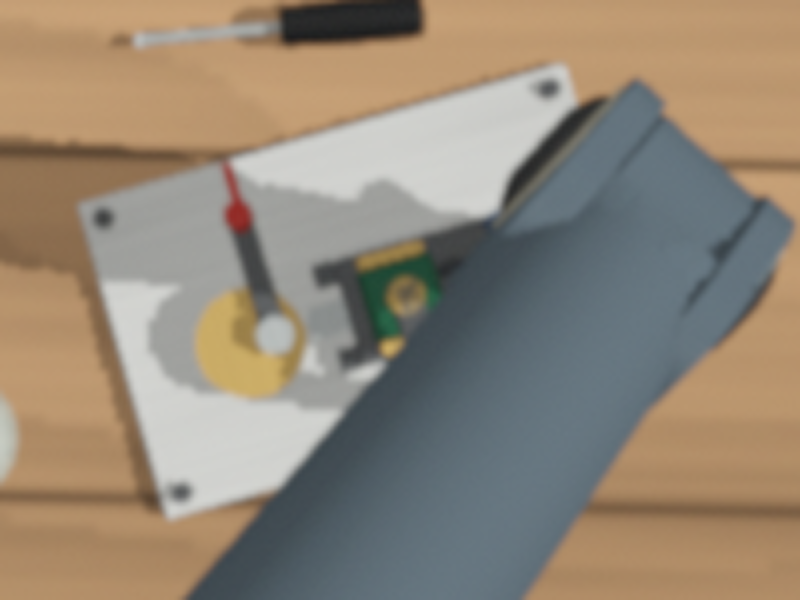

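The carriage has moved against the two stops (around (330,275) and (350,355)), and the cam is unchanged. The tool travelled 33.9 mm after contact. I'll press once more to confirm it's home, then back off and check.

```bash
python3 - <<'E'
from h import *
from plant import robot
L=lambda:(RF.T@(robot.sense()["tcp_pos"][:2]-o)*1000).round(2)
p=L()
print(robot.move_straight(w(0,-.095,.046),vel=.012,contact_N=18),p,L(),robot.sense()["wrist_force"])
robot.move_straight(w(0,-.185,.046),vel=.08)
robot.move_straight(w(0,-.23,.20),vel=.15)
f=robot.grab_frame("top");pickle.dump(f,open("top4.pkl","wb")); print(robot.sense()["t"])
cv2.imwrite("pics/t4.png",cv2.resize(f["image"][140:290,180:380,::-1],(800,600),interpolation=cv2.INTER_CUBIC))
E
```

```text
True [  -0.11 -108.62] [   0.61 -108.16] [-0.28462101 -0.20829804  1.2662559 ]
19.9667
```

View pics/t4.png

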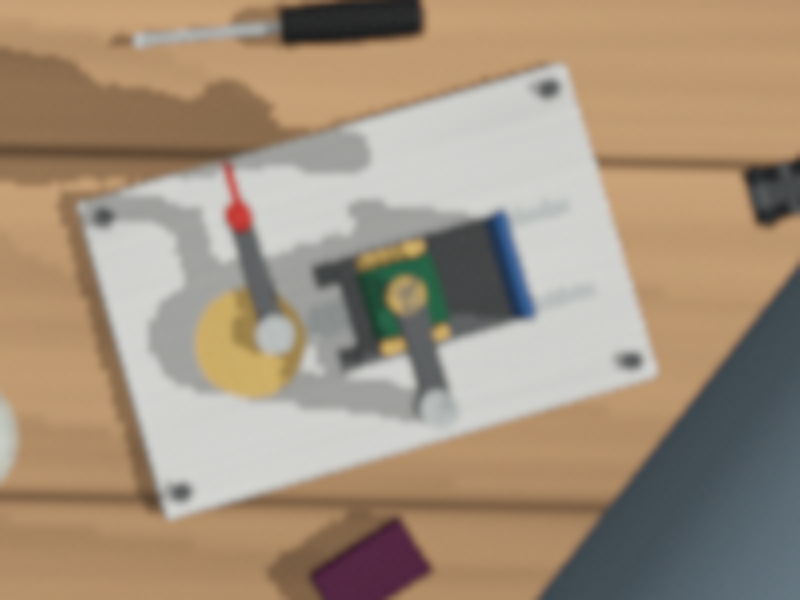

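The carriage is against its stops, with the blue plate's rear edge now at (505,211) to (533,316), about 34 mm further forward. The second push met a rigid stop. The lever still lies along the red line, and the bystanders are unmoved.

```bash
python3 -c "
from plant import robot
print(robot.close_job())"
```

```text
the job is handed in; nothing more can be done
None
```

The job is handed in at about 20 s of robot time: the cam lever points along the red line (about 0.01 rad off), the carriage is home against its stops with only light pushing, and the lamp, wax block and graver were not touched.

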